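# Tip the carton into the labelling fence

## Task

Get the standing capsule carton ready for labelling, only by pushing it with the fingers: tip it over backwards into the open mouth of the U-shaped steel fence, so that it lies flat on its back with its big labelled face up, then push its near end until the carton sits right up against the fence's back wall. Do not pick the carton up, and leave the bottle, pot, weight and cork around it where they stand.

Things in the scene. Friction and masses are not known exactly. Their poses are not given: they have to be found in the camera images.
- carton_mid (a point): Centre of the closed white capsule carton, 52 x 84 x 30 mm, about 0.1 kg. It stands on a small end before the fence's mouth: 84 mm tall, this point 42 mm up. Axes: x along the 52 mm width, y along the 84 mm length (up at the start), z along the 30 mm thickness, out of the big labelled face (at the start level, away from the fence). Flat on its back: z up, this point 15 mm up.
- fence: Low U of bent sheet steel, fixed, no floor, walls 18 mm high, 4 mm thick. Origin on the worktop at the middle of the back wall's inner face; x points outward through the back wall, y to its left, so the mouth faces -x. Side walls 62 mm apart inside, reaching 56 mm from the back wall, then flaring out to 70 mm. The carton fits lengthwise, its near end sticking out of the mouth.
- fence_home (a point): Where the carton's centre is when it lies fully home: on the fence's centre line, 42 mm in front of the back wall, 15 mm above the worktop; same axes as the fence. The standing carton's centre starts 73 to 93 mm before this point (-x), within 4 mm of the centre line and turned at most 0.06 rad from it.
- drop_bottle: Amber dropper bottle with black cap, 32 mm across, 78 mm tall, loose, origin at the centre of its underside; bystander
- pot: White cream pot with green lid, 44 mm across, 40 mm tall, loose, origin at the centre of its underside; bystander
- knob_weight: Beige knobbed balance weight, 35 mm across, 50 mm tall, loose, origin at the centre of its underside; bystander
- cork_stopper: Cork stopper, 30 mm across, 28 mm tall, loose, origin at the centre of its underside; bystander

How it is judged:
On the way:
1. the carton has been tipped over and lies on its back, labelled face up (angle between carton_mid's own z axis and vertical below 0.25 rad), for 0.1 s.
At the end, for the whole second after the job is handed in: The carton lies at rest flat on its back between the fence's side walls, labelled face up (within 0.06 rad) and resting on the worktop, lengthwise in line with the fence (0.12 rad), its far end within 5 mm of the back wall (angle between carton_mid's own z axis and vertical below 0.06 rad and height (world z) of carton_mid below 0.019 m and x of carton_mid in the frame of fence between -0.047 and -0.036 m and y of carton_mid in the frame of fence between -0.009 and 0.009 m and angle between the y axis of carton_mid and the x axis of fence, either way round below 0.12 rad and linear speed of carton below 0.01 m/s); the robot touches nothing.
It fails at once if the carton is picked up or carried instead of being pushed (height (world z) of carton_mid above 0.056 m or (angle between carton_mid's own z axis and vertical below 0.3 rad and height (world z) of carton_mid above 0.032 m)).
It fails at once if the dropper bottle is shoved more than 15 mm, lifted or knocked over (distance of drop_bottle from where it was at the start of the episode above 0.015 m or angle between drop_bottle's own z axis and vertical above 0.35 rad).
It fails at once if the cream pot is shoved more than 15 mm, lifted or knocked over (distance of pot from where it was at the start of the episode above 0.015 m or angle between pot's own z axis and vertical above 0.35 rad).
It fails at once if the balance weight is shoved more than 15 mm, lifted or knocked over (distance of knob_weight from where it was at the start of the episode above 0.015 m or angle between knob_weight's own z axis and vertical above 0.35 rad).
It fails at once if the cork is shoved more than 15 mm, lifted or knocked over (distance of cork_stopper from where it was at the start of the episode above 0.015 m or angle between cork_stopper's own z axis and vertical above 0.35 rad).
It also fails if it takes over 40 s, if anything falls off the work surface, if the arm or the gripper's body presses on something with over 40 N, if the wrist force passes 120 N, or if a joint passes its speed limit or range.

## Robot

A 6-joint arm with a two-finger parallel gripper is mounted at the origin on a cart in front of the work surface, level with it; the furniture and walls round the work are solid. World frame = base frame: x ahead of the robot, y to its left, z up, the work surface at z = 0. Lengths are in m, angles in rad, forces in N, time in s.
With the tool pointing down it reaches from about 0.35 to 0.775 m from the base axis. Payload 7.3 kg.
Tool frame: the origin (TCP) lies midway between the tips of the shut fingers; the grasp point (between the pads) lies 19 mm behind it (grip_point_offset is the distance from the TCP to the grasp point, in m); z points along the fingers, y is the direction in which the jaws open and shut (so a half turn about z gives the same grasp; the last joint's range is limited). The gripper opens to 92 mm and grips with 3 to 60 N. Pads are 19 mm wide; open, the fingers measure 130 mm over their backs; the gripper's body (75 mm by 190 mm) begins 47 mm behind the grasp point.
Start: joints at [1.177, 0.342, 1.524, -0, 1.275, -0.146], TCP at [0.129, 0.509, 0.227] pointing down, gripper open.
Joint ranges: [-2.53, 2.53], [-0.77, 2.02], [0.04, 2.7], [-1, 4.14], [0.28, 2.66], [-3.11, 3.11]. Speed limits (rad/s): [2.57, 2.57, 3.14, 3.14, 3.14, 3.14].

## Interface

Orientations are given as a 3x3 rotation matrix whose columns are the frame's x, y, z axes.
In Python, from cell import get_obs, camera, calibration, job_done, search_frame, landmark_of, grip_point_offset gives the robot as it stands.
- The arm moves only by the shell command python3 -m creep 'ROWS'. ROWS is text: rows parted by semicolons, each of 7 numbers parted by spaces: the shift along the tool's x, y, z in mm, then the turn, a rotation vector about the tool's x, y, z in degrees, then the closure, from 0 (fully open) to 1 (shut). A call has 1 to 20 rows; each row is the pose to reach, as a shift and turn from the pose measured when the call began, along the tool's axes at that moment; what a row does not reach only later rows make up. A row lasts 1/12 s, in which the tool goes at most 41.7 mm and 7.16 degrees, less where a joint would pass 70% of its speed; a pose out of reach is approached as far as the arm can. A call with a gripper value outside its range is refused whole. The fingers move at their own pace and stop on an object; the grip force is fixed at half the most. Time passes only in rows, so rows that repeat a pose let the fingers close. It gives the time, the measured TCP pose, the force and the opening at its end, in the units of the state.
- get_obs(): the state, without advancing time (a new reading comes with each control period).
- camera(name): name is "scene" or "top" or "wrist"; returns the picture (384x512x3 uint8, blue, green, red); there is no depth.
- calibration(name): a dict with "camera_matrix" (3x3 intrinsics, pixels), "k1" (the pictures are not rectified: a ray, as slopes to the right and down, at radius r is drawn at 1 + k1 r^2 times it, then the intrinsics apply), "xyz" and "orientation" of the camera in the world. Camera axes: x right, y down, z forward; pixel columns grow to the right and rows downward; lengths in m; the calibration is good to about 2 mm. A picture is of the moment at which its call begins: read the wrist's pose just before it. calibration takes no time and is no camera call; for the wrist camera it gives the pose at the moment of the call.
- job_done(): hands the job in, once; it reports no verdict.
Trained networks look in the newest picture that a camera, given by its name, has taken for a name from the list of things; names that differ only in an ending like _2 or _b are one class to them, and where a whole thing is asked for, a point or a joint stands for the part that bears it (a point fixed in the world has none). Each returns a list of dicts, best first, with "confidence" (0 to 1); they miss things now and then, are a little off and sometimes report something else, mostly with a low value. They report only what shows in the picture. A call takes as long as a camera call.
- search_frame(query, camera): "xyz" ([x, y, z] in m, in world coordinates, good to about 4 mm: the middle of the surface that is visible of it).
- landmark_of(query, camera): "xyz" ([x, y, z] in m, in world coordinates, good to about 4 mm: a listed point, or the origin of a listed thing).
The state is a dict: "t": time; "joints": joint angles; "dq": joint speeds; "tau": joint torques, N m; "eef_pos": TCP position; "tool_rot": TCP orientation; "wrist_force": force on the tool from outside, world axes, zero at the start; "moment": the same for the moment, N m; "width": finger opening in m.
Only numpy, scipy, OpenCV 4.12 (cv2) and the standard library are available. Lean on these libraries where they do the work, as an engineer would, in place of code of your own. Each camera call takes 0.05 s, during which the arm holds its last target.

## Working session

There is one attempt and no reset: what is moved stays moved. The work goes in short steps, Python scripts to look and compute and a shell command to move; the robot and the scene stay as the last step left them, time stands still between calls to the robot, and variables do not carry over. Pictures are saved under pics/ and viewed, and the job is handed in when it is done.

```bash
mkdir -p pics; ls; python3 - <<'E'
from cell import *
import cv2,numpy as np
for c in ("scene","top","wrist"):
    im=camera(c); cv2.imwrite(f"pics/a_{c}.png",im)
    k=calibration(c); print(c,np.round(k["xyz"],3),np.round(k["orientation"],3).tolist())
    if c!="wrist":
        for n in ("carton_mid","fence","fence_home","drop_bottle","pot","knob_weight","cork_stopper"):
            print(n,[(np.round(r["xyz"],3).tolist(),round(r["confidence"],2)) for r in landmark_of(n,c)][:2])
o=get_obs();print(o["t"],o["eef_pos"],o["tool_rot"],o["width"],grip_point_offset)
E
```

```text
pics
scene [0.137 0.526 0.729] [[-0.704, -0.503, 0.501], [-0.71, 0.482, -0.513], [0.017, -0.717, -0.696]]
carton_mid [([0.52, -0.042, 0.043], 0.79)]
fence [([0.644, -0.036, 0.001], 0.91)]
fence_home [([0.604, -0.036, 0.018], 0.84)]
drop_bottle [([0.566, -0.174, 0.002], 0.65)]
pot [([0.716, -0.085, -0.002], 0.89), ([0.575, 0.082, 0.001], 0.35)]
knob_weight [([0.577, 0.083, 0.0], 0.71), ([0.604, -0.04, 0.018], 0.44)]
cork_stopper [([0.715, 0.049, -0.004], 0.57)]
top [0.465 0.02  0.969] [[0.022, -0.985, 0.172], [-0.999, -0.016, 0.037], [-0.034, -0.173, -0.984]]
carton_mid [([0.521, -0.04, 0.043], 0.9)]
fence []
fence_home [([0.605, -0.034, 0.013], 0.63)]
drop_bottle [([0.569, -0.168, 0.0], 0.53)]
pot [([0.721, -0.086, -0.001], 0.6)]
knob_weight [([0.58, 0.083, 0.004], 0.61)]
cork_stopper [([0.646, -0.031, 0.0], 0.71), ([0.602, -0.032, 0.012], 0.53)]
wrist [0.057 0.527 0.385] [[0.245, 0.932, 0.266], [0.969, -0.236, -0.067], [-0.0, 0.274, -0.962]]
0.85 [0.12873336 0.50898835 0.22673125] [[-9.69460725e-01  2.45246616e-01  8.66752885e-06]
 [ 2.45246616e-01  9.69460722e-01  7.60725060e-05]
 [ 1.02536959e-05  7.58749889e-05 -9.99999997e-01]] 0.09172752103287776 0.0188
```

View pics/a_scene.png

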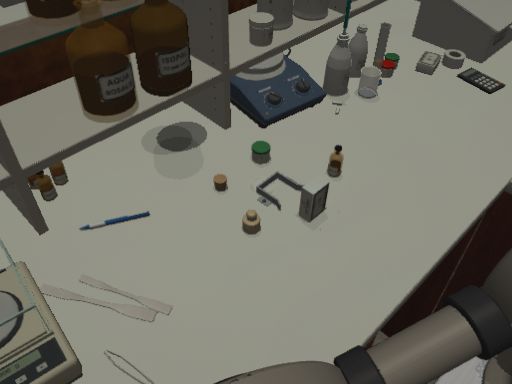

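View pics/a_top.png

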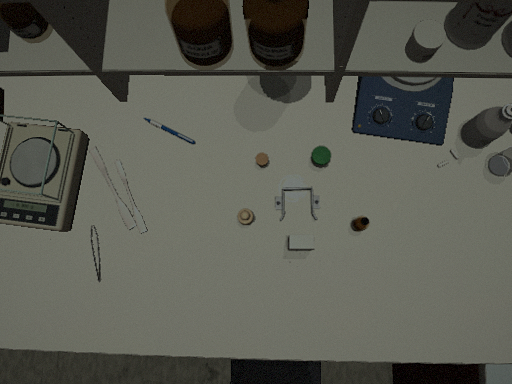

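The scene picture shows the carton (313,203) in front of the fence (280,190). In the top picture the carton is at (300,242) and the fence at (297,203), with bottle, pot, cork and weight around them. Next I'll measure the fence direction and the carton yaw.

```bash
cat > h.py <<'E'
import numpy as np, cv2
from cell import *
def ray(c,uv,z):
    k=calibration(c);K=np.array(k["camera_matrix"]);k1=k["k1"]
    p=cv2.undistortPoints(np.array([[uv]],float),K,np.array([k1,0,0,0,0.]))[0,0]
    R=np.array(k["orientation"]);d=R@np.array([p[0],p[1],1]);o=np.array(k["xyz"])
    return o+d*(z-o[2])/d[2]
def proj(c,P):
    k=calibration(c);K=np.array(k["camera_matrix"])
    R=np.array(k["orientation"]).T
    return cv2.projectPoints(np.array(P,float).reshape(-1,1,3),cv2.Rodrigues(R)[0],-R@np.array(k["xyz"]),K,np.array([k["k1"],0,0,0,0.]))[0][:,0]
E
python3 - <<'E'
import cv2
im=cv2.imread("pics/a_top.png")[170:260,250:350]
im=cv2.convertScaleAbs(cv2.resize(im,None,fx=6,fy=6,interpolation=cv2.INTER_CUBIC),alpha=1.3)
cv2.imwrite("pics/a_topz.png",im)
im=cv2.imread("pics/a_scene.png")[165:235,235:355]
cv2.imwrite("pics/a_scz.png",cv2.resize(im,None,fx=6,fy=6,interpolation=cv2.INTER_CUBIC))
E
```

```text
(no output)
```

View pics/a_topz.png

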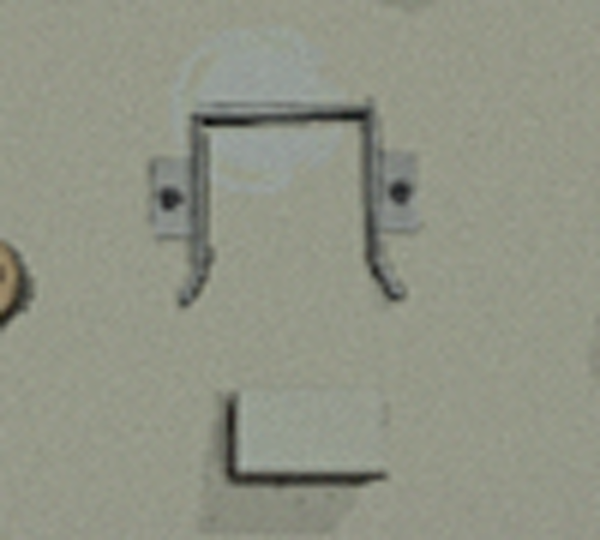

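View pics/a_scz.png

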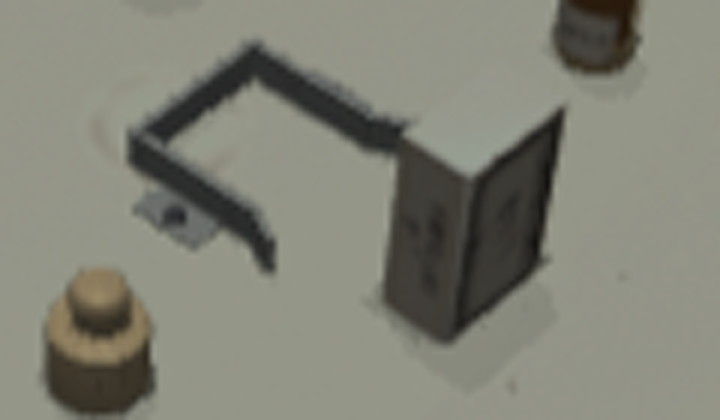

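```bash
python3 - <<'E'
from h import *
f=lambda u,v:((u+.5)/6-.5+250,(v+.5)/6-.5+170)
def P(n,u,v,z): p=ray("top",f(u,v),z); print(n,np.round(p,4)); return p
a=P("holeL",170,198,.002);b=P("holeR",400,191,.002);print(np.arctan2(a[0]-b[0],a[1]-b[1]))
a=P("tipL",185,303,.018);b=P("tipR",402,297,.018);print((a+b)/2,a-b)
a=P("bkL",195,112,.018);b=P("bkR",370,107,.018);print((a+b)/2,a-b)
a=P("ckL",236,390,.084);b=P("cR",385,388,.084)
c=P("nL",236,471,.084);d=P("nR",385,472,.084);print((a+b+c+d)/4)
# fence model reprojection with candidate poses
E
```

```text
holeL [0.6138 0.0081 0.002 ]
holeR [ 0.618  -0.0796  0.002 ]
-0.04756540029577673
tipL [0.5717 0.0022 0.018 ]
tipR [ 0.5754 -0.0786  0.018 ]
[ 0.57355877 -0.03822784  0.018     ] [-0.00368917  0.08083704  0.        ]
bkL [ 0.6444 -0.0007  0.018 ]
bkR [ 0.6474 -0.0667  0.018 ]
[ 0.64587748 -0.03368333  0.018     ] [-0.00297231  0.06604419  0.        ]
ckL [ 0.5344 -0.0146  0.084 ]
cR [ 0.536  -0.0659  0.084 ]
nL [ 0.5066 -0.0148  0.084 ]
nR [ 0.5072 -0.0659  0.084 ]
[ 0.52104156 -0.04030902  0.084     ]
```

The fence yaw is about +0.05 rad and its origin is near (0.644, -0.035). The carton centre is at (0.521, -0.040) with its near face at x≈0.507, which fits the stated ranges. I'll move in front of the carton at height first, closing the fingers with the jaw axis along fence y.

```bash
python3 -m creep '-451 -455 20 0 0 -17 1;-451 -455 20 0 0 -17 1;-451 -455 20 0 0 -17 1;-451 -455 20 0 0 -17 1;-451 -455 20 0 0 -17 1;-451 -455 20 0 0 -17 1;-451 -455 20 0 0 -17 1;-451 -455 20 0 0 -17 1;-451 -455 20 0 0 -17 1;-451 -455 20 0 0 -17 1;-451 -455 20 0 0 -17 1;-451 -455 20 0 0 -17 1;-451 -455 20 0 0 -17 1;-451 -455 20 0 0 -17 1;-451 -455 20 0 0 -17 1;-451 -455 20 0 0 -17 1;-451 -455 20 0 0 -17 1;-451 -455 20 0 0 -17 1;-451 -455 20 0 0 -17 1;-451 -455 20 0 0 -17 1'
```

```text
t: 2.52
eef_pos: [0.4538, -0.0417, 0.2068]
tool_rot: [[-0.999, -0.05, -0.0], [-0.05, 0.999, 0.0], [0.0, 0.0, -1.0]]
wrist_force: [-0.7, 1.5, -0.9]
width: 0.0003
```

```bash
python3 -m creep '0 -2 40 0 0 0 1;0 -2 80 0 0 0 1;0 -2 115 0 0 0 1;0 -2 135 0 0 0 1;0 -2 135 0 0 0 1;0 -2 135 0 0 0 1' ; python3 - <<'E'
from h import *
for c in ("scene","wrist"): cv2.imwrite(f"pics/b_{c}.png",camera(c))
E
```

```text
t: 3.02
eef_pos: [0.4534, -0.0427, 0.0718]
tool_rot: [[-0.999, -0.052, -0.002], [-0.052, 0.999, 0.001], [0.002, 0.001, -1.0]]
wrist_force: [-0.3, -0.1, 0.4]
width: 0.0005
```

View pics/b_wrist.png

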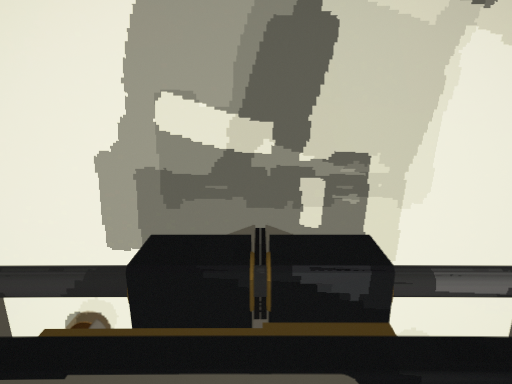

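View pics/b_scene.png

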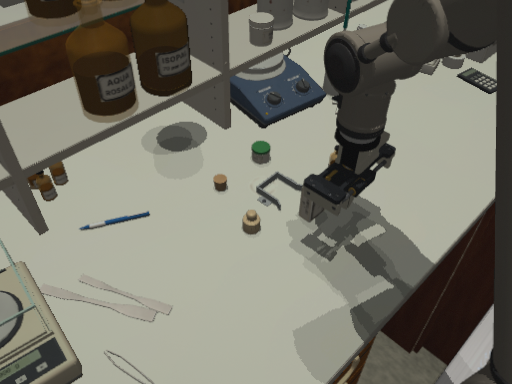

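The wrist view mostly shows the fingers, with the carton hidden ahead of them. In the scene view the gripper is beside the carton (310,200) and nothing has been touched. Now I'll push slowly up high to tip it.

```bash
python3 -m creep '-20 0 0 0 0 0 1;-34 0 0 0 0 0 1;-40 0 0 0 0 0 1;-44 0 0 0 0 0 1;-48 0 0 0 0 0 1;-52 0 0 0 0 0 1;-56 0 0 0 0 0 1;-60 0 0 0 0 0 1;-64 0 0 0 0 0 1;-66 0 0 0 0 0 1;-66 0 0 0 0 0 1' ; python3 - <<'E'
from h import *
for c in ("scene",): cv2.imwrite(f"pics/c_{c}.png",cv2.resize(camera(c)[130:270,220:400],None,fx=4,fy=4))
E
```

```text
t: 4.03
eef_pos: [0.5213, -0.04, 0.0735]
tool_rot: [[-0.999, -0.051, 0.003], [-0.051, 0.999, -0.0], [-0.003, -0.001, -1.0]]
wrist_force: [0.1, -1.0, -0.1]
width: 0.0006
```

View pics/c_scene.png

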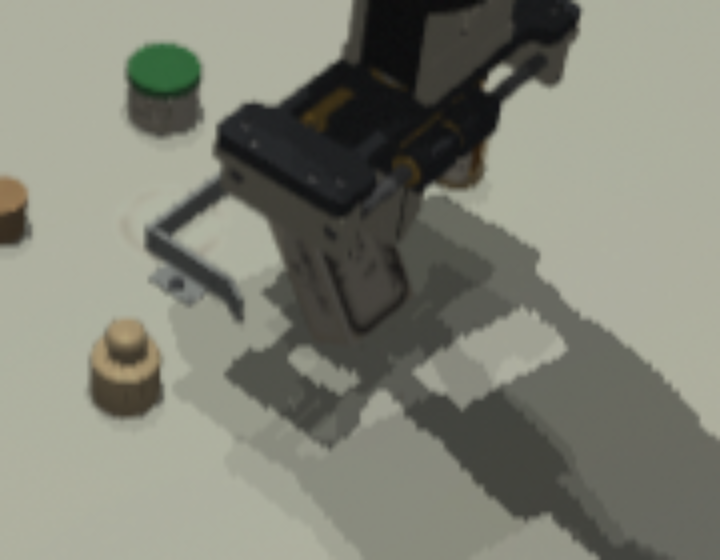

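The carton (390,290 in the crop) is tilting backwards toward the fence mouth, with no sliding visible. I'll keep pushing past the balance point.

```bash
python3 -m creep '-4 0 0 0 0 0 1;-8 0 0 0 0 0 1;-12 0 0 0 0 0 1;-16 0 0 0 0 0 1;-20 0 0 0 0 0 1;-20 0 0 0 0 0 1;-20 0 0 0 0 0 1' ; python3 - <<'E'
from h import *
for c in ("scene",): cv2.imwrite(f"pics/d_{c}.png",cv2.resize(camera(c)[130:270,220:400],None,fx=4,fy=4))
print(landmark_of("carton_mid","scene"))
E
```

```text
t: 4.67
eef_pos: [0.541, -0.0389, 0.0734]
tool_rot: [[-0.999, -0.051, 0.002], [-0.051, 0.999, -0.0], [-0.002, -0.0, -1.0]]
wrist_force: [-0.3, -0.4, 0.2]
width: 0.0
[{'xyz': [0.5774, -0.0405, 0.0157], 'confidence': 0.78}]
```

View pics/d_scene.png

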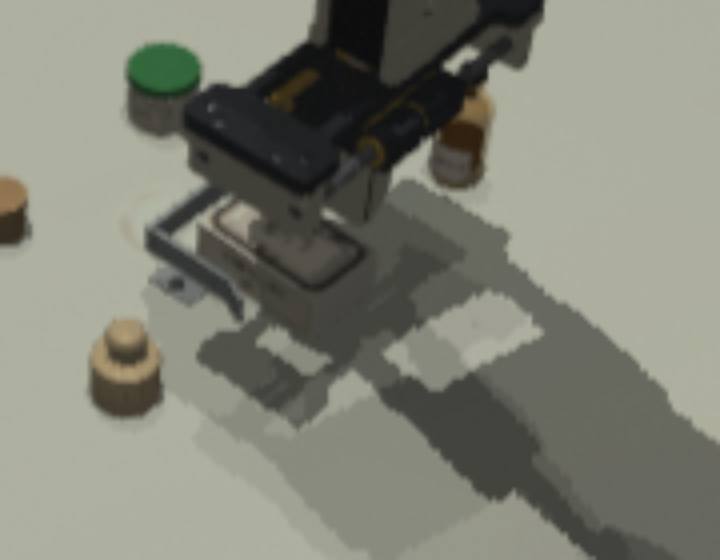

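The carton lies flat, label up, in the fence mouth, centred near x≈0.577. I'll back off, lower the fingers behind its near end and look again.

```bash
python3 -m creep '20 0 0 0 0 0 1;45 0 0 0 0 0 1;45 0 0 0 0 0 1;45 0 20 0 0 0 1;45 0 45 0 0 0 1;45 0 58 0 0 0 1;45 0 58 0 0 0 1;45 0 58 0 0 0 1' ; python3 - <<'E'
from h import *
im=camera("top");print([(r["xyz"],r["confidence"]) for r in landmark_of("carton_mid","top")])
cv2.imwrite("pics/e_top.png",cv2.resize(im[170:260,250:350],None,fx=6,fy=6,interpolation=cv2.INTER_CUBIC))
E
```

```text
t: 5.43
eef_pos: [0.4957, -0.0412, 0.0151]
tool_rot: [[-0.999, -0.051, 0.001], [-0.051, 0.999, 0.0], [-0.001, 0.0, -1.0]]
wrist_force: [0.4, -0.2, -0.9]
width: 0.0001
[([0.5802, -0.0365, 0.0146], 0.95), ([0.6438, -0.0312, 0.0003], 0.56)]
```

View pics/e_top.png

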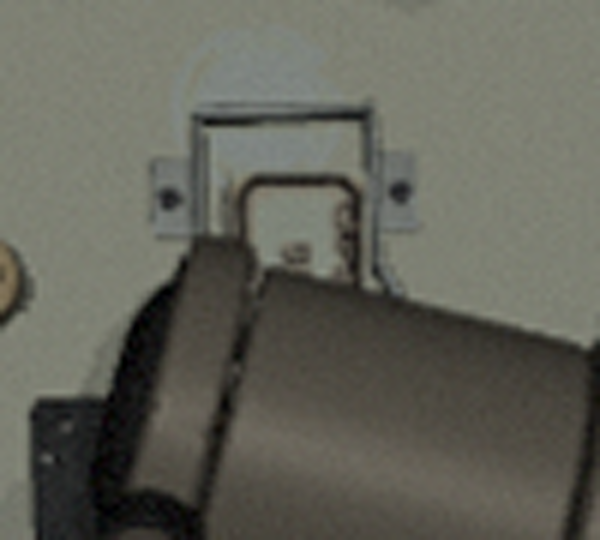

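The carton is in the fence, sitting slightly toward the right wall (edges at about 232 to 365, inner walls at 205 to 366), which is within tolerance. Now I'll push its near end.

```bash
python3 -m creep '-12 0 0 0 0 0 1;-22 0 0 0 0 0 1;-27 0 0 0 0 0 1;-31 0 0 0 0 0 1;-35 0 0 0 0 0 1;-39 0 0 0 0 0 1;-43 0 0 0 0 0 1;-47 0 0 0 0 0 1;-50 0 0 0 0 0 1;-50 0 0 0 0 0 1' ; python3 - <<'E'
from h import *
im=camera("top");print([(r["xyz"],r["confidence"]) for r in landmark_of("carton_mid","top")])
cv2.imwrite("pics/f_top.png",cv2.resize(im[170:260,250:350],None,fx=6,fy=6,interpolation=cv2.INTER_CUBIC))
E
```

```text
t: 6.37
eef_pos: [0.5473, -0.0389, 0.0164]
tool_rot: [[-0.999, -0.051, 0.004], [-0.051, 0.999, -0.001], [-0.004, -0.001, -1.0]]
wrist_force: [-0.7, -0.0, -0.3]
width: 0.0003
[]
```

View pics/f_top.png

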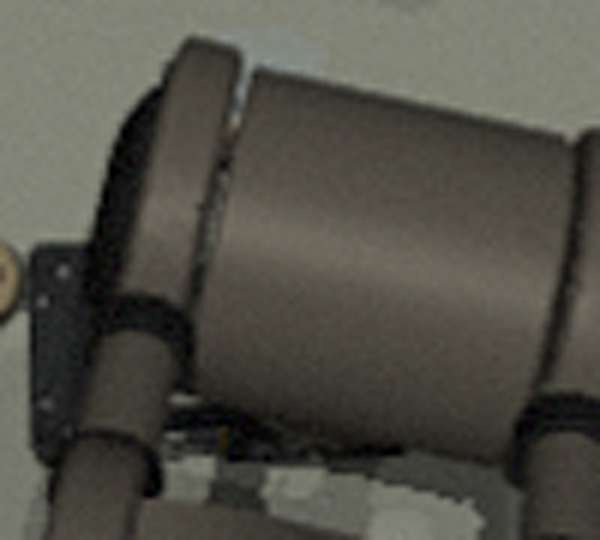

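The arm now hides the carton from the top camera. The force is still about 0, so it hasn't reached the back wall. I'll advance in small steps and watch the force.

```bash
python3 -m creep '-1 0 0 0 0 0 1;-2 0 0 0 0 0 1;-3 0 0 0 0 0 1;-3 0 0 0 0 0 1'; python3 -m creep '-1 0 0 0 0 0 1;-2 0 0 0 0 0 1;-2 0 0 0 0 0 1'; python3 - <<'E'
from h import *
cv2.imwrite("pics/g_scene.png",cv2.resize(camera("scene")[140:250,220:380],None,fx=5,fy=5,interpolation=cv2.INTER_CUBIC))
print([(r["xyz"],r["confidence"]) for r in landmark_of("carton_mid","scene")])
E
```

```text
t: 6.8
eef_pos: [0.549, -0.0386, 0.0162]
tool_rot: [[-0.999, -0.051, 0.002], [-0.051, 0.999, -0.0], [-0.002, -0.0, -1.0]]
wrist_force: [-2.0, 0.2, 1.3]
width: 0.0001
t: 7.05
eef_pos: [0.5491, -0.0383, 0.0159]
tool_rot: [[-0.999, -0.051, -0.003], [-0.051, 0.999, 0.0], [0.003, 0.0, -1.0]]
wrist_force: [-6.8, -0.5, 5.0]
width: 0.0005
[]
```

View pics/g_scene.png

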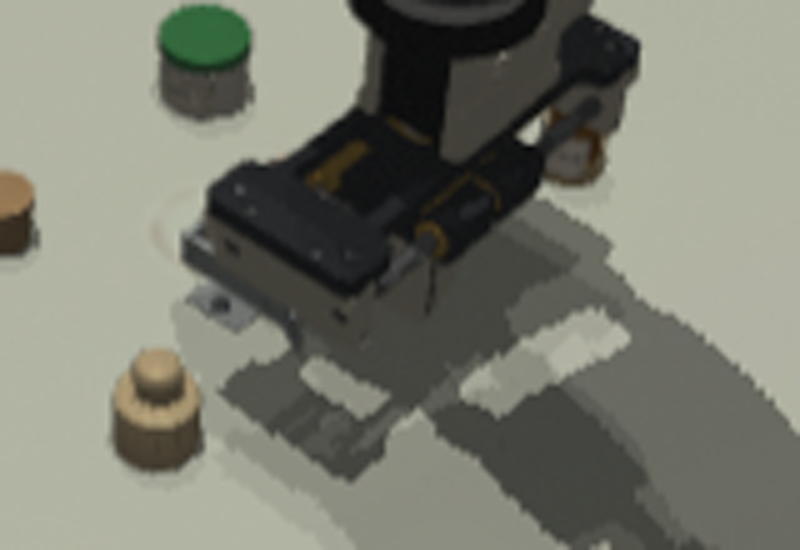

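The TCP has stopped at x=0.549 and the force has risen to 7 N, so the carton is against the wall, about where expected. I'll retreat and check.

```bash
python3 -m creep '15 0 0 0 0 0 1;45 0 0 0 0 0 1;45 0 -40 0 0 0 1;60 0 -80 0 0 0 1;100 0 -120 0 0 0 1;135 0 -140 0 0 0 1;150 0 -140 0 0 0 1;150 0 -140 0 0 0 1;150 0 -140 0 0 0 1' ; python3 - <<'E'
from h import *
for c in("top","scene"):
    im=camera(c);print([(np.round(r["xyz"],4),r["confidence"]) for r in landmark_of("carton_mid",c)])
    im=im[170:260,250:350] if c=="top" else im[140:240,230:350]
    cv2.imwrite(f"pics/h_{c}.png",cv2.resize(im,None,fx=6,fy=6,interpolation=cv2.INTER_CUBIC))
for n in ("drop_bottle","pot","knob_weight","cork_stopper"): print(n,[(np.round(r["xyz"],3),round(r["confidence"],2)) for r in landmark_of(n,"scene")][:2])
E
```

```text
t: 7.9
eef_pos: [0.3998, -0.0463, 0.1574]
tool_rot: [[-0.999, -0.051, 0.001], [-0.051, 0.999, -0.001], [-0.001, -0.001, -1.0]]
wrist_force: [0.4, -0.3, -0.8]
width: 0.0008
[(array([ 0.602 , -0.0345,  0.0136]), 0.73)]
[(array([ 0.5998, -0.0336,  0.0164]), 0.58)]
drop_bottle [(array([ 0.567, -0.173,  0.003]), 0.65)]
pot [(array([ 0.716, -0.084, -0.001]), 0.71), (array([ 0.646, -0.033,  0.003]), 0.42)]
knob_weight [(array([0.576, 0.082, 0.002]), 0.57)]
cork_stopper [(array([ 0.645, -0.036,  0.001]), 0.61)]
```

View pics/h_top.png

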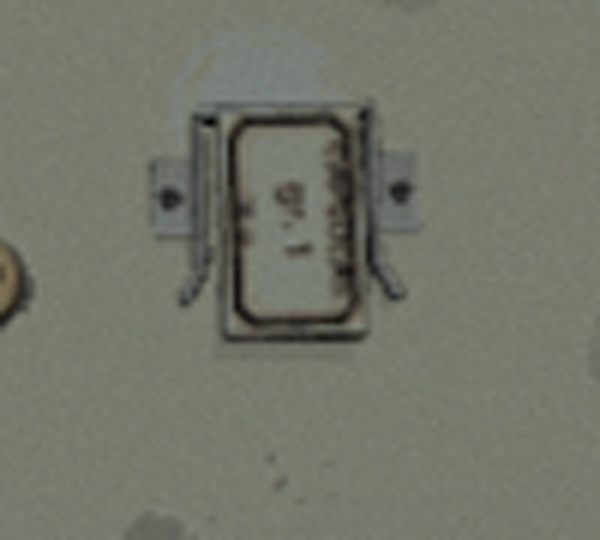

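View pics/h_scene.png

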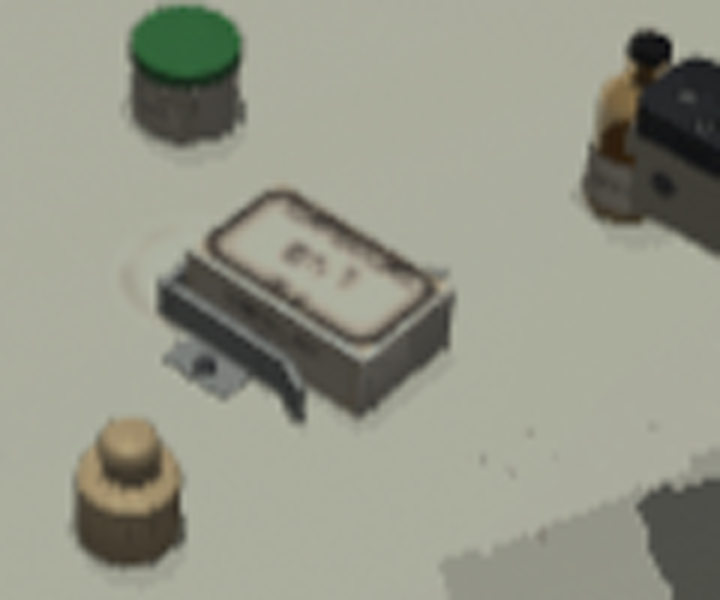

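```bash
python3 -c "
from cell import *
print(job_done())"
```

```text
the job is handed in; nothing more can be done
None
```

I tipped the carton over backwards into the fence mouth with the shut fingers and pushed its near end until it met the back wall. I then backed the arm clear and handed the job in at about 8 s. `job_done()` reports no verdict, so what follows is what I measured.

- **Contact with the wall:** during the last push the tool stopped at x = 0.549 and the force rose to about 7 N.
- **Final position:** the pictures show the carton flat, label up, between the side walls. The networks put its centre at (0.602, -0.035) and (0.600, -0.034). That is about 43 mm in front of the back wall (target 42 mm), and the carton looks a few mm right of the centre line. By eye, its turn from the fence is within about 0.04 rad.
- **Bystanders:** the last network readings for the bottle, pot and weight are within about 1 mm of their starting positions.
- **Checks that failed or were missing:**
  - The network missed the cork in the last check and reported the fence instead. I have no final position for it, but the arm went nowhere near it.
  - While the arm covered the carton, the network found nothing in the two pictures taken during the push.

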